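Spoon out, child-resistant cap pushed and turned home

ROBOT

A 7-joint arm with a two-finger parallel gripper is mounted at the origin on a cart in front of the work surface, level with it; the furniture and walls round the work are solid. World frame = base frame: x ahead of the robot, y to its left, z up, the work surface at z = 0. Lengths are in m, angles in rad, forces in N, time in s.
With the tool pointing down it reaches from about 0.4 to 0.85 m from the base axis. Payload 10.4 kg.
Tool frame: the origin (TCP) lies at the very end of the fingers, on their centre line; the grasp point (between the pads) lies 19 mm behind it; z points along the fingers, y is the line along which they close (so a half turn about z gives the same grasp; the last joint's range is limited). The gripper opens to 87 mm and grips with 3 to 60 N. Pads are 19 mm wide; open, the fingers measure 117 mm over their backs; the gripper's body (75 mm by 190 mm) begins 51 mm behind the grasp point.
Start: joints at [-1.283, 0.332, -0.065, 1.46, 0.022, 1.35, -0.088], TCP at [0.191, 0.595, 0.223] pointing down, gripper open.
Joint ranges: [-2.6, 2.6], [-0.5, 2.12], [-1.47, 1.34], [0.16, 2.42], [-1.27, 4.41], [0.06, 2.06], [-2.6, 2.6]. Speed limits (rad/s): [2.22, 2.22, 2.79, 2.79, 3.14, 3.14, 3.14].

INTERFACE

Orientations are given as a unit quaternion [x, y, z, w].
In Python, from bench import r gives the robot as it stands.
- The arm moves only by the shell command python3 -m crank 'ROWS' [FORCE]. ROWS is JSON, a list that holds one entry, the list of rows, each a list of 5 numbers: the shift along the tool's x, y, z in mm, then the turn about the tool's z in degrees, then the opening, from -1 (shut) to 1 (fully open). A call has 1 to 20 rows; each row is the pose to reach, as a shift and turn from the pose commanded when the call began, along the tool's axes at that moment; what a row does not reach only later rows make up. A row lasts 1/10 s, in which the tool goes at most 50 mm and 8.59 degrees, less where a joint would pass 70% of its speed; a pose out of reach is approached as far as the arm can. A call with a gripper value outside its range is refused whole. The fingers move at their own pace and stop on an object; FORCE is the grip in N (left out, the last holds). Time passes only in rows, so rows that repeat a pose let the fingers close. It gives the time, the measured TCP pose, the force, the opening and the grip force at its end, in the units of the state.
- r.read_state(): the state, without advancing time (a new reading comes with each control period).
- r.camera(name): name is "scene" or "top"; returns a dict with "image" (480x640x3 uint8, red, green, blue), "vfov" (degrees; the focal length in pixels is half the picture's height over the tangent of half this angle, whatever the lens; pixels are square), "cx", "cy" (the principal point, pixels), "eye" and "attitude" of the camera in the world. Camera axes: x right, y down, z forward; pixel columns grow to the right and rows downward; lengths in m; the calibration is good to about 2 mm. A picture is of the moment at which its call begins. There is no depth.
- r.close_job(): hands the job in; it is judged then, once.
The state is a dict: "time": time; "joint_positions": joint angles; "joint_vel": joint speeds; "joint_torque": joint torques, N m; "ee_pos": TCP position; "eef_rot": TCP orientation; "ft_force": force on the tool from outside, world axes, zero at the start; "torque": the same for the moment, N m; "width": finger opening in m; "grip_force": force on a finger pad.
Only numpy, scipy, OpenCV 4.12 (cv2) and the standard library are available. Lean on these libraries where they do the work, as an engineer would, in place of code of your own. Each camera call takes 0.05 s, during which the arm holds its last target. There are 200 camera calls.

TASK

The teaspoon has been left standing in the open tub of cleaning tablets: take it out and lower it (do not drop it) bowl down into the mug, so that it leans over the mug's handle, where a thumb can hold it on the way to the sink. Then close the tub with its child-resistant cap: set the cap on the neck with its inner lugs in the gaps between the neck's lugs, push it down hard against its spring, turn it clockwise as far as it goes and let it spring back up, so that it is locked. Leave the tub, the mug and everything else standing where they are.

Things in the scene. Friction and masses are not known exactly. Their poses are not given: they have to be found in the camera images.
- tub: Open white plastic tub with a blue band, round, loose, about 1.1 kg. Origin: centre of its underside; z up. Body 72 diameter, shoulder at 80 mm, neck 42 outside and 36 inside diameter from there to the rim at 100 mm. Tablets fill it to 34 mm, 40 round the edge. Three small moulded marks on the shoulder, at +x and 120 degrees on either side of it, lie below the neck's lugs.
- tub_rim (a point): Centre of the tub's mouth, 100 mm up, tub's axes. Three lugs outside the neck, above the marks, reach 25 mm from the axis; each spans 42 degrees, 92 to 96 mm above the worktop, with a tooth down to 89 mm at its counter-clockwise end (from above), an end stop down to 84.5 at its clockwise end and a 26 degree pocket between. The 78 degree gaps between lugs are centred 60 degrees from the marks.
- cap: Grey plastic cap of the tub, 58 diameter over its ribbed skirt, 26 high, about 45 g, lying mouth down; grasp it across the skirt at any yaw. Origin: centre of the skirt's lower edge; z up. Three inner lugs (20 degrees wide, the lowest 3.5 mm of the cap, 22 mm from the axis at their inner face) lie at +x and 120 degrees on either side; three raised radial bars on the top show where they are.
- cap_top (a point): Middle of the cap's top. To enter, the top's bars stand 60 (at most 25 off) degrees counter-clockwise of the shoulder's marks, any bar with any mark; held down, turn clockwise (yaw decreasing) about 60 degrees to the end stop, where bars meet marks; on letting up, the lugs rise 3 mm into the pockets behind the teeth. Turning takes up to 0.2 N m; the tub's own weight and the push keep it still.
- seal (a joint): Sprung seal disc in the cap that bears on the neck's rim: m pushed in from 0 (free) to 0.009, 0.9 N per mm. On the tub the cap's lower edge is this high above the worktop: 92 to 92.5 mm resting in the gaps; 95.5 if wrongly on top of the neck's lugs; below 85.5 when pushed (over 6.5 N) past the teeth, as it must be while it turns; 83.5 at the bottom of its travel; 88.5 when locked.
- spoon: Steel teaspoon, 137 long, 20 g. Origin: middle of its length, on its under side; x from handle to bowl, y across, z out of its hollow side. The handle grips as 16 wide at its end and 18 lower down; bowl 28 wide; up to 13 thick. It stands bowl down in the tub, leaning about 26 degrees on the neck's rim towards the tub's -y, hollow side to that rim; its end is 60 mm above the rim.
- spoon_end (a point): Middle of the end of the teaspoon's handle.
- spoon_bowl (a point): Tip of the teaspoon's bowl, 136 mm from spoon_end.
- mug: White mug, loose, 0.28 kg, 74 diameter, 92 high, 106 over the handle. Origin: on the worktop, under the middle of its outline; z up; its handle points to -y and its axis lies 16 mm to +y of the origin. Inside 66 diameter at the rim, about 54 at the bottom; inner floor 10 mm above the worktop.
- mug_rim (a point): Centre of the mug's mouth, at the height of the rim (92 mm); axes as the mug's, the handle to -y.
- bowl: White rice bowl, 114 diameter, 64 high, near the front edge; bystander. Origin: centre of its underside.
- salt_shaker: Salt shaker, 43 diameter, 73 high; bystander. Origin: centre of its underside.
- timer: Kitchen timer, 62 diameter, 44 high; bystander. Origin: centre of its underside.

How it is judged:
By the outcome, as a careful person would: the job done as asked, in the order asked, and still so for the second after the job is handed in, with the robot touching nothing.
It also fails if it takes over 58 s, if anything falls off the work surface, if the arm or the gripper's body presses on something with over 40 N, if the wrist force passes 120 N, or if a joint passes its speed limit or range.

## Working session

There is one attempt and no reset: what is moved stays moved. The work goes in short steps, Python scripts to look and compute and a shell command to move; the robot and the scene stay as the last step left them, time stands still between calls to the robot, and variables do not carry over. Pictures are saved under pics/ and viewed, at most 10 in all, crops included, and the job is handed in when it is done.

```bash
ls; mkdir -p pics
python3 - <<'E'
from bench import r
import cv2,numpy as np
for n in("scene","top"):
    c=r.camera(n); np.save(f"pics/{n}0.npy",c["image"]); cv2.imwrite(f"pics/{n}0.png",c["image"][:,:,::-1])
    print(n,{k:v for k,v in c.items() if k!="image"})
print(r.read_state())
E
```

```text
pics
scene {'vfov': 42.302476000217034, 'cx': 307.9225926627226, 'cy': 232.7701428034947, 'eye': array([-0.09899174, -0.50131861,  1.06078559]), 'attitude': array([ 0.86178984, -0.35062449,  0.13646846, -0.34023095])}
top {'vfov': 48.75059955934589, 'cx': 305.50751035649944, 'cy': 238.5927718833613, 'eye': array([0.30116868, 0.14568418, 1.28806328]), 'attitude': array([ 0.70521908, -0.70483375,  0.06251351, -0.04435643])}
{'time': 0.1, 'joint_positions': array([-1.28260147,  0.33278572, -0.06471763,  1.46085237,  0.02156478,
        1.34990278, -0.08851107]), 'joint_vel': array([-0.00168097, -0.00098602,  0.00076315, -0.0007709 , -0.000309  ,
       -0.00091819, -0.00087789]), 'joint_torque': array([ 1.53649202e-03, -6.24544001e+01,  2.46942864e-02, -3.90713239e+01,
       -6.13913289e-02,  3.67101480e-02,  4.56833436e-05]), 'ee_pos': array([0.19101043, 0.59473229, 0.22185024]), 'eef_rot': array([ 1.54764340e-01,  9.87951216e-01, -6.21108140e-04, -8.86045269e-05]), 'ft_force': array([-1.066782  , -0.27831695, -0.29018564]), 'torque': array([ 0.00764213, -0.02911377,  0.02441476]), 'grip_force': 0.0, 'width': 0.08692444742857243}
```

View pics/scene0.png

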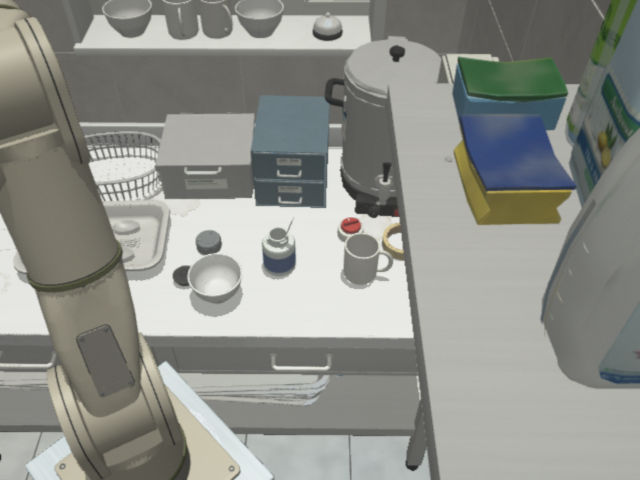

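View pics/top0.png

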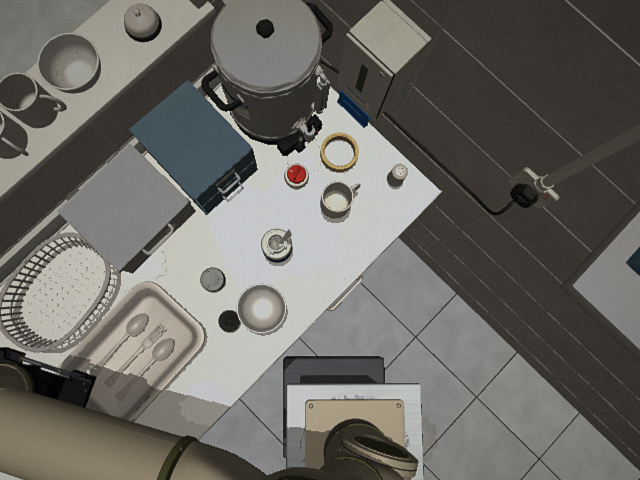

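Scene: tub at (279,250), mug at (362,258), cap at about (208,241). Top: tub (277,245), mug (337,200) with its handle up and to the right, grey cap (212,279). I'll zoom in on these.

```bash
cat > h.py <<'E'
import numpy as np,cv2
from scipy.spatial.transform import Rotation as R
from bench import r
class Cam:
    def __init__(s,n):
        c=r.camera(n); s.im=c["image"]; s.f=240/np.tan(np.radians(c["vfov"]/2)); s.c=np.array([c["cx"],c["cy"]])
        s.e=np.array(c["eye"]); s.R=R.from_quat(c["attitude"]).as_matrix()
    def ray(s,p):
        d=s.R@np.array([*((np.array(p,float)-s.c)/s.f),1]); return d/np.linalg.norm(d)
    def plane(s,p,z):
        d=s.ray(p); return s.e+d*(z-s.e[2])/d[2]
    def px(s,P):
        q=s.R.T@(np.array(P)-s.e); return q[:2]/q[2]*s.f+s.c
    def crop(s,c,w,h,k):
        x,y=int(c[0]-w/2),int(c[1]-h/2)
        return cv2.resize(s.im[y:y+h,x:x+w,::-1],None,fx=k,fy=k,interpolation=cv2.INTER_CUBIC)
def tri(a,pa,b,pb):
    da,db=a.ray(pa),b.ray(pb)
    t=np.linalg.lstsq(np.c_[da,-db],b.e-a.e,rcond=None)[0]
    A,B=a.e+da*t[0],b.e+db*t[1]; return (A+B)/2,np.linalg.norm(A-B)
E
python3 - <<'E'
from h import *
t=Cam("top");s=Cam("scene")
a=np.hstack([t.crop((280,242),50,37,8),t.crop((212,280),50,37,8)])
b=np.hstack([s.crop((280,244),50,37,8),t.crop((340,198),50,37,8)])
cv2.imwrite("pics/m1.png",np.vstack([a,b]))
for n,p,z in(("tub",(277,245),.1),("cap",(212,279),.026),("mug",(337,200),.092),("black",(229,321),.03)):
    print(n,t.plane(p,z))
for n,p,z in(("cap",(208,241),.026),("mug",(362,243),.092)):
    print(n,s.plane(p,z))
E
```

```text
tub [0.46751313 0.17948935 0.1       ]
cap [0.39608896 0.33510036 0.026     ]
mug [0.57408446 0.04171729 0.092     ]
black [0.29757543 0.29243555 0.03      ]
cap [0.39275587 0.33251374 0.026     ]
mug [0.58948009 0.04819509 0.092     ]
```

View pics/m1.png

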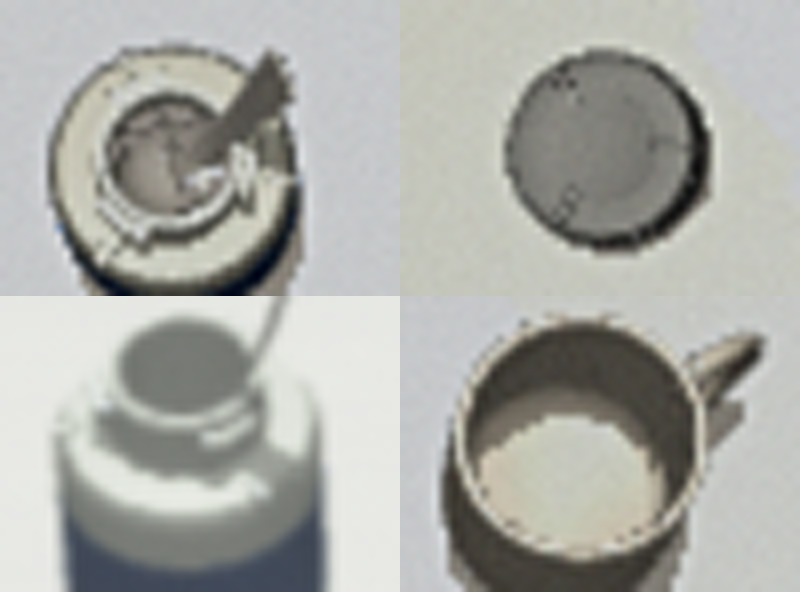

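Top-view tile: shoulder marks at about (269,255), (290.6,246.3) and (270.6,233). Cap bars at about (207.5,272), (207.5,287.5) and (222,280). The mug's handle points up and to the right, and the spoon end is near (290,233). Next I'll fit circles.

```bash
cat >> h.py <<'E'
from scipy.optimize import least_squares
def circ(c,c0,rad,z,band=.006,k=6,free=False):
    """edge points near a circle of known radius on plane z -> centre"""
    p=c.px([c0[0],c0[1],z]); w=int(2.6*rad*c.f/(c.e[2]-z)); x,y=np.int32(p-w/2)
    g=cv2.resize(cv2.cvtColor(c.im[y:y+w,x:x+w],cv2.COLOR_RGB2GRAY),None,fx=k,fy=k,interpolation=cv2.INTER_CUBIC)
    e=np.argwhere(cv2.Canny(cv2.GaussianBlur(g,(0,0),k*.5),30,80))
    P=np.array([c.plane(((u+.5)/k-.5+x,(v+.5)/k-.5+y),z)[:2] for v,u in e])
    q=np.array([*c0[:2],rad])
    for b in(band,band*.6,band*.35):
        m=abs(np.linalg.norm(P-q[:2],axis=1)-q[2])<b
        f=lambda v:np.linalg.norm(P[m]-v[:2],axis=1)-(v[2] if free else rad)
        q=least_squares(f,q,loss="soft_l1",f_scale=.0008).x
    return np.round(q,4),int(m.sum())
def arrows():
    s=r.read_state(); M=R.from_quat(s["eef_rot"]).as_matrix()
    return s,M
def go(P,yaw):
    """local shift mm and turn deg to TCP P with tool y axis at world angle yaw(deg, mod 180)"""
    s,M=arrows(); d=M.T@(np.array(P)-s["ee_pos"])*1000
    y=np.degrees(np.arctan2(M[1,1],M[0,1])); t=-((yaw-y+90)%180-90)
    print("shift",d.round(1),"turn",round(t,1),"(alt",round(t-180*np.sign(t),1),") now",s["ee_pos"].round(4),"yaw",round(y,1),"q7",s["joint_positions"][6].round(2),"t",s["time"])
E
cat > meas.py <<'E'
from h import *
t=Cam("top");s=Cam("scene")
for c,n in((t,"top"),(s,"scene")):
  for o,c0,rad,z in(("neck in",(.466,.18),.018,.1),("neck out",(.466,.18),.021,.1),("body",(.466,.18),.036,.08),("cap",(.395,.334),.029,.026),("capbase",(.395,.334),.029,.0),("mug in",(.58,.043),.033,.092),("mug out",(.58,.043),.037,.092)):
    print(n,o,*circ(c,c0,rad,z,free=True))
E
python3 meas.py
python3 - <<'E'
from h import *
t=Cam("top");s=Cam("scene")
o=np.array([255,224]);P=lambda u,v:o+(np.array([u,v])+.5)/8-.5
for n,p in(("A",(112,248)),("B",(285,178)),("C",(125,72))): print("mark",n,t.plane(P(*p),.08))
print("spoonend",t.plane(P(281,75),.16))
o=np.array([187,262])
for p in((165,80),(165,205),(280,145)): print("bar",t.plane(P(*p),.026))
o=np.array([315,180])
print("mughandle tip",t.plane(P(350,52),.08),t.plane(P(360,50),.08),t.plane(P(290,85),.08))
a=s.crop((284,240),60,60,10); b=t.crop((283,240),40,60,10)
cv2.imwrite("pics/m2.png",np.hstack([a[:,:400],b]))
E
```

```text
top neck in [0.4697 0.1825 0.0207] 244
top neck out [0.4704 0.1814 0.0216] 331
top body [0.4683 0.181  0.0367] 556
top cap [0.3953 0.334  0.03  ] 518
top capbase [0.3972 0.3379 0.0307] 521
top mug in [0.5818 0.0417 0.0348] 694
top mug out [0.5817 0.0416 0.0348] 674
scene neck in [0.4656 0.1785 0.0245] 116
scene neck out [0.4671 0.1785 0.0258] 119
scene body [0.4668 0.179  0.0382] 92
scene cap [0.395  0.3366 0.0293] 201
scene capbase [0.3985 0.3429 0.0294] 241
scene mug in [0.5859 0.0448 0.0328] 322
scene mug out [0.5837 0.0474 0.0357] 248
mark A [0.4481305  0.19923792 0.08      ]
mark B [0.46849202 0.14972908 0.08      ]
mark C [0.49926063 0.19595842 0.08      ]
spoonend [0.48544117 0.15062219 0.16      ]
bar [0.41376022 0.34693558 0.026     ]
bar [0.37670889 0.34595524 0.026     ]
bar [0.39446961 0.31246079 0.026     ]
mughandle tip [ 0.61054298 -0.00984111  0.08      ] [ 0.61116156 -0.01279698  0.08      ] [0.60051298 0.00796787 0.08      ]
```

View pics/m2.png

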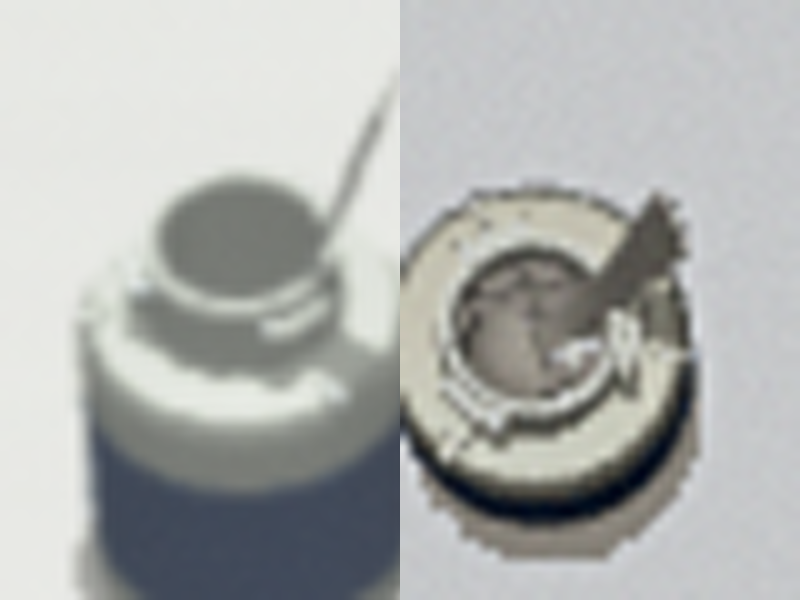

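Run:
```python
from h import *
t=Cam("top");s=Cam("scene")
P=lambda o,u,v:np.array(o)+(np.array([u,v])+.5)/10-.5
print("neck",s.plane(P((254,210),240,240),.1),t.plane(P((263,210),135,324),.1))
# spoon in scene: dark pixels rightmost line
g=s.im[205:245,275:305].astype(int).sum(2)//3
for v in range(6,32,2): print(v+205,275+int(g[v].argmin()),g[v].min(),end=' | ')
E=t.px
for e in((293.5,218),(294,217),(292.5,220)):
    print(tri(t,P((263,210),275,220),s,e))
print(tri(t,P((263,210),200,310),s,P((254,210),330,235)))
go([.480,.160,.25],30)
```

```text
neck [0.47603452 0.18677911 0.1       ] [0.47448098 0.18168481 0.1       ]
211 275 229 | 213 276 230 | 215 282 229 | 217 293 212 | 219 292 200 | 221 291 178 | 223 291 165 | 225 290 168 | 227 289 157 | 229 279 120 | 231 283 116 | 233 283 116 | 235 280 117 | (array([0.48815076, 0.14945018, 0.16542662]), np.float64(0.0013654927317378251))
(array([0.48827331, 0.14904103, 0.16829738]), np.float64(0.002791760577177908))
(array([0.48789673, 0.15026622, 0.15967331]), np.float64(0.0015023134941944355))
(array([0.47806378, 0.16492736, 0.11581828]), np.float64(0.0064206321749708415))
shift [-408.1 -325.9  -27.5] turn 42.2 (alt -137.8 ) now [0.1911 0.5951 0.2225] yaw 72.2 q7 -0.09 t 0.5
```

```bash
python3 -m crank '[[[-100,-80,-28,10,0.3],[-200,-160,-28,20,0.3],[-416,-330,-28,44,0.3],[-416,-330,-28,44,0.3],[-416,-330,-28,44,0.3],[-416,-330,-28,44,0.3],[-416,-330,-28,44,0.3],[-416,-330,-28,44,0.3],[-416,-330,-28,44,0.3],[-416,-330,-28,44,0.3],[-416,-330,-28,44,0.3],[-416,-330,-28,44,0.3],[-416,-330,-28,44,0.3],[-416,-330,-28,44,0.3],[-416,-330,-28,44,0.3],[-416,-330,-28,44,0.3]]]' 20
python3 - <<'E'
from h import *
go([.486,.1535,.129],28)
t=Cam("top");s=Cam("scene")
cv2.imwrite("pics/m3.png",np.hstack([s.crop((285,220),80,110,5),t.crop((283,230),80,110,5)]))
E
```

```text
time: 2.1
ee_pos: [0.4859, 0.1546, 0.2505]
eef_rot: [0.513, 0.858, 0.0, -0.0]
ft_force: [0.3, -0.8, 0.1]
width: 0.0563
grip_force: 0.0
shift [ -1.1  -0.4 121.5] turn 0.3 (alt -179.7 ) now [0.4859 0.1546 0.2505] yaw 28.3 q7 0.12 t 2.1
```

View pics/m3.png

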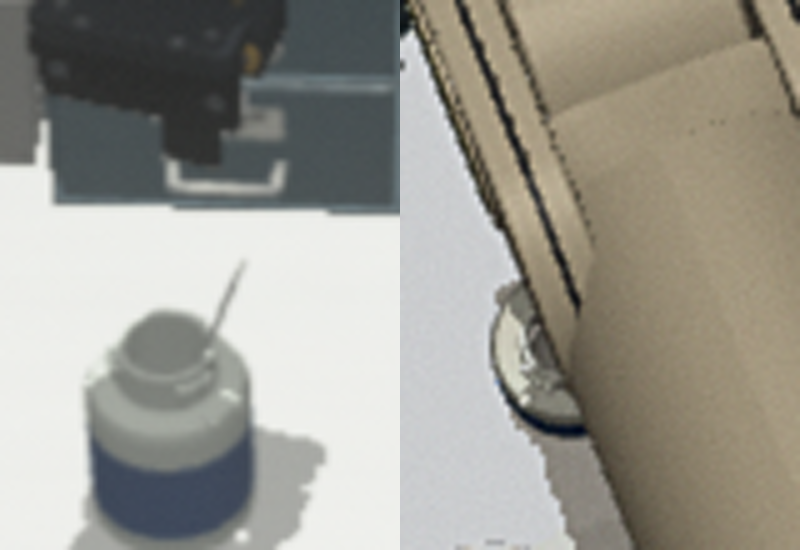

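The arm is above the tub. The spoon is thin and edge-on in the scene view, with its end at tile (243,262), so closing across its width is right. Going down to grip it.

```bash
python3 -m crank '[[[-1,0,40,0,0.3],[-1,0,80,0,0.3],[-1,0,105,0,0.3],[-1,0,121,0,0.3],[-1,0,121,0,0.3],[-1,0,121,0,-1],[-1,0,121,0,-1],[-1,0,121,0,-1],[-1,0,121,0,-1],[-1,0,121,0,-1],[-1,0,121,0,-1],[-1,0,121,0,-1]]]' 25
python3 - <<'E'
from h import *
t=Cam("top");s=Cam("scene")
cv2.imwrite("pics/m4.png",s.crop((285,225),80,60,10))
E
```

```text
time: 3.4
ee_pos: [0.487, 0.1529, 0.1297]
eef_rot: [0.514, 0.858, 0.0, 0.0]
ft_force: [0.8, 1.2, 0.3]
width: 0.0167
grip_force: 24.7
```

View pics/m4.png

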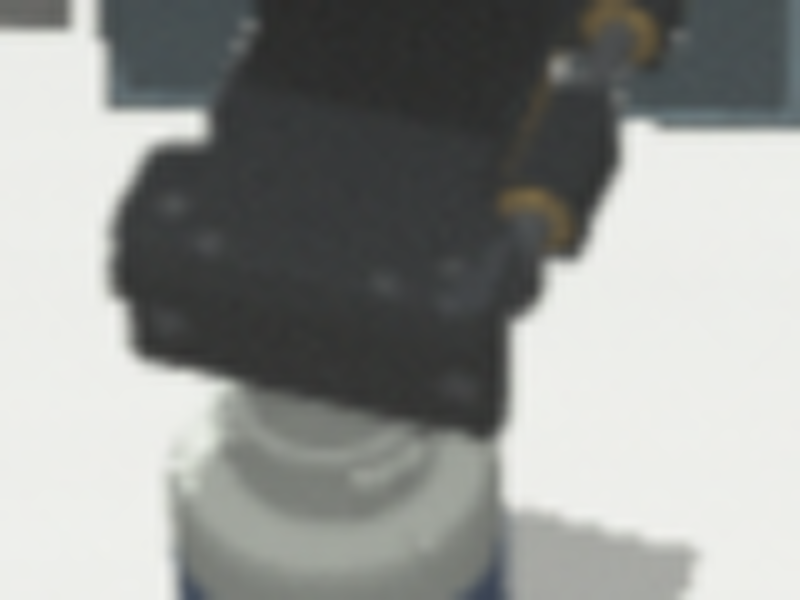

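```bash
python3 -m crank '[[[-2,0,-10,0,-1],[-4,0,-20,0,-1],[-6,0,-30,0,-1],[-9,0,-42,0,-1],[-12,0,-54,0,-1],[-15,0,-66,0,-1],[-18,0,-78,0,-1],[-20,0,-90,0,-1],[-20,0,-110,0,-1],[-20,0,-130,0,-1],[-20,0,-130,0,-1],[-20,0,-130,0,-1]]]'
python3 - <<'E'
from h import *
t=Cam("top");s=Cam("scene")
a=s.crop((290,200),100,100,5); b=t.crop((285,235),60,100,5)
cv2.imwrite("pics/m5.png",np.hstack([a,b])); go([.6,.04,.26],28)
E
```

```text
time: 4.7
ee_pos: [0.4963, 0.1352, 0.2598]
eef_rot: [0.514, 0.858, 0.0, 0.0]
ft_force: [-0.2, -0.4, -0.6]
width: 0.0164
grip_force: 24.6
shift [-133.    46.9   -1.3] turn 0.2 (alt -179.8 ) now [0.4958 0.135  0.2588] yaw 28.2 q7 0.16 t 4.8
```

View pics/m5.png

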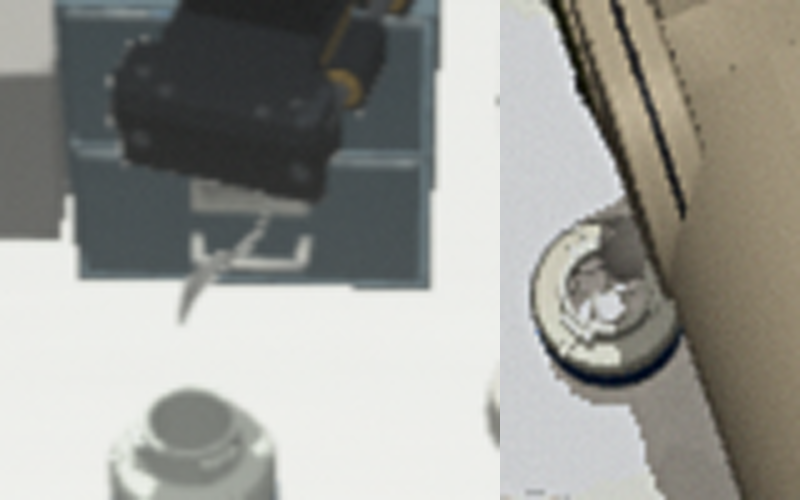

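Run:
```python
from h import *
s=Cam("scene"); _,M=arrows(); G=_["ee_pos"]-.019*M[:,2]; n=M[:,1]
for p in((240+182/5,150+322/5),(240+265/5,150+215/5)):
    d=s.ray(p); P=s.e+d*((G-s.e)@n)/(d@n); print(P.round(4),((P-G)@M*1000).round(1),"len",np.linalg.norm(P-G))
m=np.array([.583,.0435]); h=np.radians(-63); u=np.array([np.cos(h),np.sin(h)])
print(M[:2,0]@u)
```

```text
[0.471  0.1809 0.1653] [ 52.2  -0.  112.4] len 0.12389977156453211
[0.4886 0.1483 0.2353] [15.1 -0.  42.4] len 0.0450170106591572
-0.9997821636927768
```

Spoon is held, with the bowl tip at px (276,214): 52 mm behind and 112 mm below the grasp. Moving it over the mug.

```bash
python3 -m crank '[[[-40,8,0,0,-1],[-80,16,0,0,-1],[-120,24,0,1,-1],[-150,30,0,1,-1],[-166,32,0,1,-1],[-166,32,0,1,-1],[-166,32,0,1,-1],[-166,32,20,1,-1],[-166,32,40,1,-1],[-166,32,40,1,-1],[-166,32,40,1,-1]]]'
python3 - <<'E'
from h import *
t=Cam("top");s=Cam("scene")
print(circ(s,(.583,.0435),.033,.092,free=True))
a=s.crop((365,225),80,110,5); b=t.crop((340,198),80,110,5)
cv2.imwrite("pics/m6.png",np.hstack([a,b])); go([.603,.0043,.106],27)
E
```

```text
time: 5.95
ee_pos: [0.6024, 0.0051, 0.2199]
eef_rot: [0.52, 0.854, 0.0, -0.0]
ft_force: [-0.1, 0.3, 0.6]
width: 0.0167
grip_force: 24.6
(array([0.586 , 0.0447, 0.033 ]), 141)
shift [-1.000e-01 -5.000e-01  1.148e+02] turn 0.2 (alt -179.8 ) now [0.6032 0.0046 0.2208] yaw 27.2 q7 0.52 t 6.05
```

View pics/m6.png

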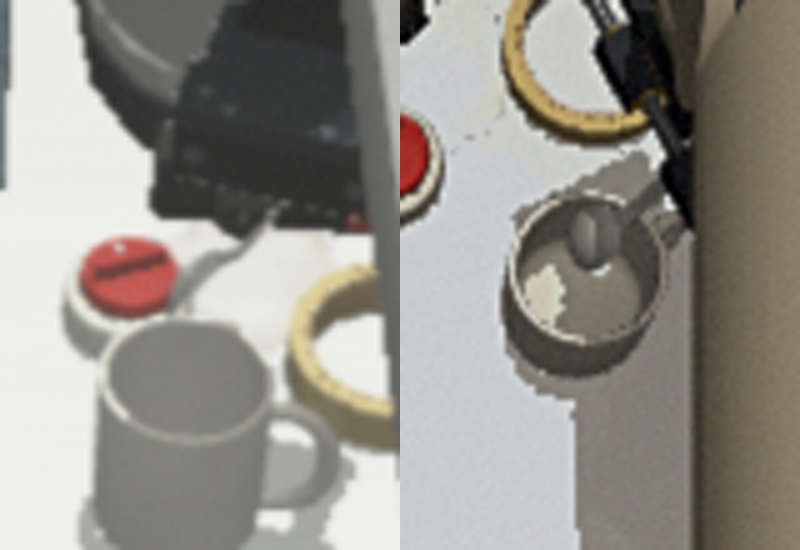

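The spoon is over the mug with its bowl above the mouth, leaning towards the handle. Lowering it.

```bash
python3 -m crank '[[[0,0,25,0,-1],[0,0,50,0,-1],[0,0,70,0,-1],[0,0,85,0,-1],[0,0,100,0,-1],[0,0,106,0,-1],[0,0,108,0,-1],[0,0,108,0,-1],[0,0,108,0,-1]]]'
python3 - <<'E'
from h import *
t=Cam("top");s=Cam("scene")
a=s.crop((365,235),80,110,5); b=t.crop((340,198),80,110,5)
cv2.imwrite("pics/m7.png",np.hstack([a,b])); print(r.read_state()["ft_force"])
E
```

```text
time: 6.95
ee_pos: [0.6033, 0.004, 0.1123]
eef_rot: [0.521, 0.854, 0.0, 0.0]
ft_force: [-0.0, -0.2, 0.5]
width: 0.0164
grip_force: 24.6
[ 0.17825101  0.06190149 -0.50923526]
```

View pics/m7.png

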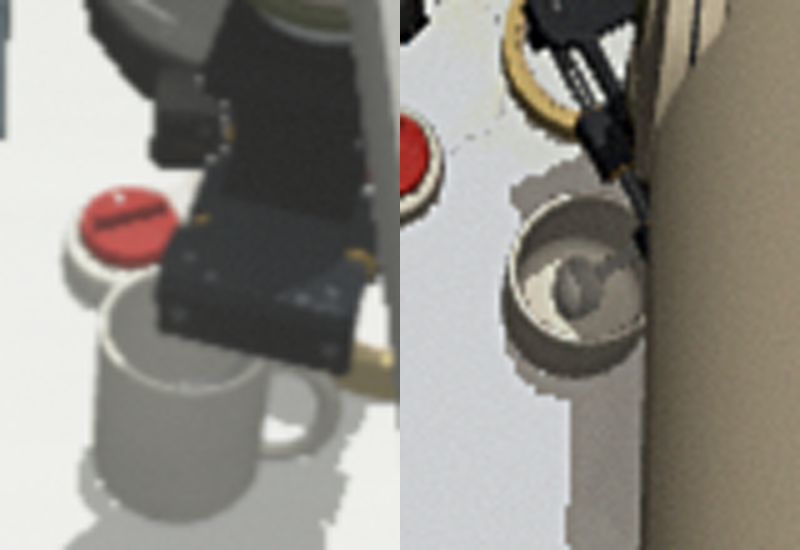

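Bowl is inside the mug, near the floor, and the mug hasn't moved. Feeling for the floor in small steps.

```bash
python3 -m crank '[[[0,0,3,0,-1],[0,0,5,0,-1],[0,0,5,0,-1]]]' 12; python3 -m crank '[[[0,0,2,0,-1],[0,0,2,0,-1]]]'; python3 -m crank '[[[0,0,1,0,-1],[0,0,1,0,-1]]]'
```

```text
time: 7.35
ee_pos: [0.6026, 0.004, 0.1061]
eef_rot: [0.521, 0.854, -0.0, -0.0]
ft_force: [-0.2, -0.7, -0.6]
width: 0.0173
grip_force: 11.8
time: 7.55
ee_pos: [0.6029, 0.0038, 0.1045]
eef_rot: [0.521, 0.853, -0.0, 0.0]
ft_force: [0.2, -1.0, 1.2]
width: 0.0169
grip_force: 11.8
time: 7.75
ee_pos: [0.6032, 0.0037, 0.1039]
eef_rot: [0.521, 0.853, 0.0, 0.0]
ft_force: [1.1, 0.0, 4.4]
width: 0.0175
grip_force: 11.9
```

```bash
python3 -m crank '[[[0,0,1,0,-1],[0,0,1,0,-1]]]'; python3 -m crank '[[[0,0,1,0,-1],[0,0,1,0,-1]]]'
```

```text
time: 7.95
ee_pos: [0.6035, 0.0035, 0.1033]
eef_rot: [0.521, 0.853, 0.0, 0.001]
ft_force: [0.8, -1.5, 6.3]
width: 0.0168
grip_force: 11.8
time: 8.15
ee_pos: [0.6039, 0.0034, 0.1027]
eef_rot: [0.521, 0.853, 0.001, 0.001]
ft_force: [0.6, -2.2, 8.5]
width: 0.017
grip_force: 12.0
```

```bash
python3 -m crank '[[[0,0,-2.5,0,-1],[-1,0,-2.5,0,-1],[-2,0,-2.5,0,-1],[-2,0,-2.5,0,-1]]]'; python3 -m crank '[[[-1,0,0,0,-1],[-2,0,0,0,-1],[-2,0,0,0,-1]]]'
```

```text
time: 8.55
ee_pos: [0.6036, 0.0024, 0.1038]
eef_rot: [0.521, 0.854, 0.0, -0.0]
ft_force: [-0.0, 1.3, 2.1]
width: 0.017
grip_force: 11.9
time: 8.85
ee_pos: [0.6045, 0.0004, 0.1038]
eef_rot: [0.521, 0.853, -0.0, -0.0]
ft_force: [-0.4, 0.9, 0.8]
width: 0.0166
grip_force: 11.8
```

```bash
python3 -m crank '[[[0,0,0,0,-0.6],[0,0,0,0,-0.55],[0,0,0,0,-0.5],[0,0,0,0,-0.4],[0,0,0,0,-0.3],[0,0,0,0,-0.2],[0,0,0,0,-0.1],[0,0,0,0,0],[0,0,-15,0,0],[0,0,-35,0,0],[0,0,-60,0,0],[0,0,-90,0,0],[0,0,-130,0,0],[0,0,-130,0,0]]]' 5;  python3 - <<'E'
from h import *
go([.395,.335,.235],60)
E
```

```text
time: 10.25
ee_pos: [0.6071, -0.0001, 0.2408]
eef_rot: [0.521, 0.853, 0.003, 0.003]
ft_force: [0.1, -0.2, -0.5]
width: 0.0435
grip_force: 0.0
shift [395.  -35.8   4.3] turn -32.8 (alt 147.2 ) now [ 6.071e-01 -1.000e-04  2.408e-01] yaw 27.2 q7 0.53 t 10.25
```

Over to the cap, passing above the tub.

```bash
python3 -m crank '[[[100,-9,0,14,0.9],[395,-36,0,57,0.9],[395,-36,0,57,0.9],[395,-36,0,57,0.9],[395,-36,0,57,0.9],[395,-36,0,57,0.9],[395,-36,0,57,0.9],[395,-36,0,57,0.9],[395,-36,0,57,0.9],[395,-36,0,57,0.9],[395,-36,0,57,0.9],[395,-36,0,57,0.9]]]' 50
python3 - <<'E'
from h import *
go([.395,.335,.006],-30)
t=Cam("top");s=Cam("scene")
np.save("pics/s.npy",s.im);np.save("pics/t.npy",t.im)
for c,o,w in((t,(255,222),(50,46)),(s,(258,222),(46,30))):
    g=cv2.cvtColor(c.im,cv2.COLOR_RGB2GRAY)
    print(g[o[1]:o[1]+w[1]:2,o[0]:o[0]+w[0]:2])
a=s.crop((365,235),80,110,5); b=t.crop((340,198),80,110,5)
c=s.crop((280,250),50,55,5);d=t.crop((280,244),50,55,5); e=t.crop((212,280),50,55,5)
A=np.hstack([a,b]); B=np.hstack([c,d,e]); 
cv2.imwrite("pics/m8.png",np.vstack([cv2.resize(A,(600,412)),cv2.resize(B,(600,188))][::-1]))
E
```

```text
time: 11.45
ee_pos: [0.3931, 0.3342, 0.2345]
eef_rot: [0.866, 0.501, 0.0, 0.0]
ft_force: [-0.3, 0.7, 0.9]
width: 0.0827
grip_force: 0.0
shift [  1.6   1.1 228.5] turn 0.1 (alt -179.9 ) now [0.3931 0.3342 0.2345] yaw -29.9 q7 -1.29 t 11.45
[[205 207 209 207 206 205 206 206 204 206 208 205 206 207 209 208 205 205
  207 208 207 207 206 206 207]
 [204 207 206 206 206 207 207 207 207 208 209 206 205 207 205 205 208 207
  208 203 206 206 207 206 208]
 [207 205 207 204 207 204 205 208 207 208 208 208 207 204 204 208 206 210
  206 205 207 206 205 207 209]
 [207 209 209 204 204 205 208 207 206 206 178 173 204 208 210 208 210 207
  208 206 206 208 206 209 204]
 [205 206 203 207 206 207 206 159 174 187 189 191 190 173 129 203 207 207
  207 206 206 207 208 207 206]
 [207 205 206 209 209 205 147 198 152 204 202 199 200 200 196 151 201 208
  206 206 208 208 208 208 205]
 [207 207 204 209 204 152 195 203 213 212 149 177 207 203 199 200 151 204
  206 205 208 205 206 206 205]
 [208 206 204 211 131 202 200 210 117  85 115 119  84 148 205 202 204 105
  210 205 206 206 206 206 207]
 [207 207 208 205 177
[... 2310 characters left out ...]
233 238 238 238 238]
 [238 237 230 231 222 203 201 173 132 127 126 131 159 191 149 189 232 231
  217 237 238 237 238]
 [238 237 212 222 197 128 131 173 191 208 208 194 180 170 214 196 232 231
  191 236 238 238 238]
 [238 236 191 221 202 145 127 128 131 133 132 187 213 182 142 215 234 230
  163 236 238 238 238]
 [238 236 173 225 226 194 145 128 129 129 128 134 136 127 158 232 234 216
  151 236 238 238 238]
 [237 237 164 190 233 234 225 166 145 135 134 131 139 164 206 235 227 165
  138 230 237 238 238]
 [238 237 176 143 194 232 235 235 230 224 227 200 178 229 230 226 166 134
  124 226 238 238 238]
 [238 237 163 125 143 176 220 234 236 237 237 237 236 228 185 165 135 124
  112 226 238 238 239]]
```

Run:
```python
from h import *
t=Cam("top");s=Cam("scene")
k=8;x,y=258,222
g=cv2.resize(cv2.cvtColor(s.im[y:y+30,x:x+46],cv2.COLOR_RGB2GRAY),None,fx=k,fy=k,interpolation=cv2.INTER_CUBIC)
for th in(165,180):
    n,l=cv2.connectedComponents((g<th).astype(np.uint8)); m=(l==l[11*k,20*k]).astype(np.uint8)
    c=max(cv2.findContours(m,0,1)[0],key=len)[:,0]
    P=np.array([s.plane(((u+.5)/k-.5+x,(v+.5)/k-.5+y),.1)[:2] for u,v in c])
    f=least_squares(lambda q:np.linalg.norm(P-q[:2],axis=1)-q[2],[.473,.182,.018],loss="soft_l1",f_scale=.001); print("scene mouth",f.x.round(4),len(c),P.min(0),P.max(0))
for c0 in((.471,.181),(.475,.184)):
  for z,rd in((.1,.018),(.1,.021),(.0,.036)):
    print(rd,circ(t,c0,rd,z,.004))
# base of body, and blue band extents in top
for th in(30,):
    pass
print("cap",circ(t,(.395,.335),.029,.026,.005),circ(s,(.395,.335),.029,.026,.005))
```

```text
scene mouth [0.4762 0.1869 0.0167] 321 [0.45918166 0.16963425] [0.49312356 0.20389447]
scene mouth [0.4762 0.1869 0.0174] 332 [0.4586175  0.16881954] [0.49367744 0.20453954]
0.018 (array([0.4746, 0.1824, 0.018 ]), 204)
0.021 (array([0.4702, 0.1822, 0.021 ]), 319)
0.036 (array([0.4723, 0.1812, 0.036 ]), 219)
0.018 (array([0.4747, 0.1825, 0.018 ]), 264)
0.021 (array([0.4724, 0.1849, 0.021 ]), 230)
0.036 (array([0.4752, 0.1828, 0.036 ]), 330)
cap (array([0.395 , 0.3332, 0.029 ]), 99) (array([0.3953, 0.337 , 0.029 ]), 192)
```

```bash
python3 -m crank '[[[2,1,50,0,0.9],[2,1,100,0,0.9],[2,1,150,0,0.9],[2,1,185,0,0.9],[2,1,210,0,0.9],[2,1,224,0,0.9],[2,1,228,0,0.9],[2,1,228,0,0.9],[2,1,228,0,0],[2,1,228,0,-1],[2,1,228,0,-1],[2,1,228,0,-1],[2,1,228,0,-1]]]' 8
python3 - <<'E'
from h import *
print(r.read_state()["ee_pos"])
E
python3 -m crank '[[[0,0,0,0,-0.2],[0,0,0,0,0.2],[0,0,0,0,0.5],[0,0,0,0,0.5],[0,0,-15,0,0.5],[0,0,-40,0,0.5],[0,0,-90,0,0.5],[0,0,-140,0,0.5],[0,0,-190,0,0.5],[0,0,-228,0,0.5],[0,0,-228,0,0.5]]]'
python3 - <<'E'
from h import *
t=Cam("top");s=Cam("scene")
for c in(t,s):
  print("cap",circ(c,(.395,.335),.029,.026,.005),circ(c,(.395,.335),.029,.026,.005,free=True))
  print("tub",circ(c,(.4755,.1847),.036,.08,.005), circ(c,(.4755,.1847),.018,.1,.004))
print(r.read_state()["ee_pos"])
E
```

```text
time: 12.95
ee_pos: [0.3943, 0.3368, 0.0065]
eef_rot: [0.865, 0.501, 0.0, -0.0]
ft_force: [0.0, -0.7, 4.2]
width: 0.0574
grip_force: 8.0
[0.39427585 0.33679775 0.0065377 ]
time: 14.05
ee_pos: [0.3957, 0.3382, 0.2395]
eef_rot: [0.865, 0.501, 0.004, -0.002]
ft_force: [0.2, -0.1, -0.4]
width: 0.0651
grip_force: 0.0
cap (array([0.3936, 0.3343, 0.029 ]), 94) (array([0.3419, 0.4022, 0.1133]), 145)
tub (array([0.4751, 0.1829, 0.036 ]), 578) (array([0.4748, 0.1824, 0.018 ]), 239)
cap (array([0.3939, 0.3375, 0.029 ]), 198) (array([0.3943, 0.3383, 0.0284]), 197)
tub (array([0.4772, 0.1864, 0.036 ]), 122) (array([0.4759, 0.1869, 0.018 ]), 159)
[0.39404719 0.33676833 0.23430928]
```

```bash
python3 -m crank '[[[-1,0,50,0,0.6],[-1,0,100,0,0.6],[-1,0,150,0,0.6],[-1,0,185,0,0.6],[-1,0,210,0,0.6],[-1,0,224,0,0.6],[-1,0,228,0,0.6],[-1,0,228,0,0.6],[-1,0,228,0,0],[-1,0,228,0,-1],[-1,0,228,0,-1],[-1,0,228,0,-1],[-1,0,228,0,-1],[-1,0,228,0,-1]]]' 50; python3 -m crank '[[[0,0,-20,0,-1],[0,0,-60,0,-1],[0,0,-100,0,-1],[0,0,-140,0,-1],[0,0,-140,-8,-1],[0,0,-140,-16,-1],[0,0,-140,-24,-1],[0,0,-140,-32,-1],[0,0,-140,-40,-1],[0,0,-140,-48,-1],[0,0,-140,-56,-1],[0,0,-140,-56,-1],[0,0,-140,-56,-1]]]';python3 - <<'E'
from h import *
go([.4755,.1847,.125],26)
s=Cam("scene");c=s.px([*r.read_state()["ee_pos"][:2],.15]);print(c)
E
```

```text
time: 15.55
ee_pos: [0.394, 0.3363, 0.007]
eef_rot: [0.865, 0.501, 0.001, -0.0]
ft_force: [-1.2, -0.7, 8.2]
width: 0.0569
grip_force: 50.0
time: 16.85
ee_pos: [0.3935, 0.3356, 0.1461]
eef_rot: [0.53, 0.848, 0.0, -0.0]
ft_force: [0.1, 0.0, -1.1]
width: 0.0564
grip_force: 50.0
shift [-171.6    7.8   21.1] turn -0.1 (alt 179.9 ) now [0.3935 0.3356 0.1461] yaw 25.9 q7 -0.3 t 16.85
[200.2483421  200.56281834]
```

```bash
python3 -m crank '[[[-40,2,0,0,-1],[-85,4,0,0,-1],[-125,6,0,0,-1],[-155,7,0,0,-1],[-171.5,8,0,0,-1],[-171.5,8,0,0,-1],[-171.5,8,0,0,-1],[-171.5,8,15,0,-1],[-171.5,8,30,0,-1],[-171.5,8,30,0,-1],[-171.5,8,30,0,-1]]]';python3 - <<'E'
from h import *
go([.4755,.1847,.099],26)
s=Cam("scene");t=Cam("top")
for c in(s,t):
  print("cap",circ(c,(.4755,.1847),.029,r.read_state()["ee_pos"][2]+.019,.006))
cv2.imwrite("pics/m9.png",np.hstack([s.crop((280,235),60,90,6),t.crop((280,235),60,90,6)]))
E
```

```text
time: 18.0
ee_pos: [0.476, 0.1862, 0.1163]
eef_rot: [0.528, 0.849, -0.0, -0.0]
ft_force: [0.7, -0.4, -1.1]
width: 0.0569
grip_force: 50.0
shift [-1.2 -1.1 17.3] turn 0.2 (alt -179.8 ) now [0.476  0.1862 0.1163] yaw 26.2 q7 0.07 t 18.0
cap (array([0.471 , 0.1846, 0.029 ]), 74)Traceback (most recent call last):
  File "<stdin>", line 5, in <module>
  File "h.py", line 30, in circ
    m=abs(np.linalg.norm(P-q[:2],axis=1)-q[2])<b
                         ~^~~~~~
ValueError: operands could not be broadcast together with shapes (0,) (2,)
```

```bash
python3 -m crank '[[[-0.5,-0.5,5,0,-1],[-0.5,-0.5,10,0,-1],[-0.5,-0.5,12,0,-1],[-0.5,-0.5,12,0,-1]]]'; python3 -m crank '[[[0,0,2,0,-1],[0,0,2,0,-1]]]';python3 -m crank '[[[0,0,2,0,-1],[0,0,2,0,-1]]]';python3 -m crank '[[[0,0,2,0,-1],[0,0,2,0,-1]]]'
```

```text
time: 18.5
ee_pos: [0.4769, 0.1849, 0.1057]
eef_rot: [0.529, 0.849, 0.001, 0.0]
ft_force: [-5.0, -1.6, 18.3]
width: 0.0568
grip_force: 50.0
time: 18.7
ee_pos: [0.4771, 0.1851, 0.1051]
eef_rot: [0.529, 0.849, 0.001, -0.0]
ft_force: [-10.7, -4.2, 34.6]
width: 0.0569
grip_force: 50.1
time: 18.9
ee_pos: [0.4765, 0.1845, 0.1009]
eef_rot: [0.529, 0.849, 0.001, 0.0]
ft_force: [-2.2, -0.2, 3.0]
width: 0.0565
grip_force: 50.0
time: 19.1
ee_pos: [0.4762, 0.1849, 0.099]
eef_rot: [0.528, 0.849, 0.0, -0.0]
ft_force: [-6.1, -1.6, 17.0]
width: 0.0568
grip_force: 50.1
```

The cap caught the rim, then dropped in. The force on the tool is towards -x, so I'll shift that way.

```bash
python3 -m crank '[[[0.3,-1.2,-2,0,-1],[0.3,-1.2,-2,0,-1],[0.3,-1.2,-2,0,-1]]]'; python3 -m crank '[[[0,0,2,0,-1],[0,0,2,0,-1]]]';python3 -m crank '[[[0,0,2,0,-1],[0,0,2,0,-1]]]'
```

```text
time: 19.4
ee_pos: [0.4755, 0.1843, 0.1001]
eef_rot: [0.529, 0.849, 0.0, 0.0]
ft_force: [3.0, -0.9, 1.9]
width: 0.0566
grip_force: 50.0
time: 19.6
ee_pos: [0.4758, 0.1846, 0.0992]
eef_rot: [0.529, 0.849, 0.001, 0.0]
ft_force: [-0.4, -2.5, 14.1]
width: 0.0567
grip_force: 50.1
time: 19.8
ee_pos: [0.4757, 0.1847, 0.0976]
eef_rot: [0.529, 0.849, 0.001, 0.0]
ft_force: [-2.9, -2.1, 18.7]
width: 0.0568
grip_force: 50.1
```

Run:
```python
from h import *
s=Cam("scene");t=Cam("top")
print([s.px([.4755,.1847,z]).round(1) for z in(.0,.08,.0885,.092,.0955,.1,.118)])
S,T=s.im.copy(),t.im.copy(); s.im=np.load("pics/s.npy"); 
m=s.crop((370,238),66,60,6)[:, :400]
t.im=np.load("pics/t.npy"); m2=t.crop((342,198),66,60,6)
m3=t.crop((277,243),40,40,6)
s.im=S;t.im=T
a=s.crop((280,245),50,60,8)[:480]
A=cv2.resize(a,(400,480)); 
R1=np.vstack([cv2.resize(m,(264,240)),cv2.resize(m2,(264,240))]); 
cv2.imwrite("pics/m10.png",np.hstack([A,R1]))
```

```text
[array([279.8, 264.7]), array([278.4, 240.6]), array([278.2, 237.9]), array([278.2, 236.8]), array([278.1, 235.6]), array([278. , 234.2]), array([277.7, 228.3])]
```

View pics/m10.png

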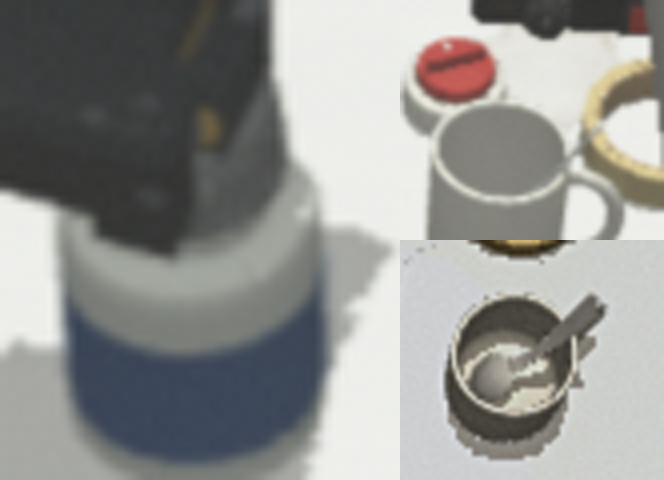

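The spoon leans over the mug's handle, with its bowl in the mug. The cap is on the neck, and its lower right edge shows at tile (200–290, 180–240). Now for its height along that edge.

```bash
cat > edge.py <<'E'
from h import *
s=Cam("scene"); g=cv2.GaussianBlur(cv2.cvtColor(s.im,cv2.COLOR_RGB2GRAY),(0,0),.5).astype(np.float32)
C=np.array([.4762,.1869]); th0=np.degrees(np.arctan2(*(s.e[:2]-C)[::-1]))
zs=np.arange(.078,.112,.002); print("z   ",(zs*1000).astype(int))
for da in(0,15,30,45,60):
    a=np.radians(th0+da); q=np.array([s.px([*(C+.029*np.array([np.cos(a),np.sin(a)])),z]) for z in zs],np.float32)
    print(da,q[0].round(0),cv2.remap(g,q[None,:,0],q[None,:,1],1)[0].astype(int))
print(r.read_state()["ee_pos"],r.read_state()["ft_force"])
E
python3 edge.py
```

```text
z    [ 78  80  82  84  86  88  90  92  94  96  98 100 102 104 106 108 110]
0 [279. 251.] [161 164 164 162 160 152 141 127 114 101  86  75  67  65  62  61  59]
15 [282. 250.] [161 162 162 162 158 153 141 130 120 109  99  89  86  83  83  83  83]
30 [285. 249.] [158 159 160 161 159 155 148 137 126 114 104  97  93  88  84  82  81]
45 [288. 247.] [160 160 161 161 160 158 154 149 143 132 120 107  96  88  85  83  82]
60 [290. 245.] [159 160 161 161 160 160 159 156 151 144 133 123 115 110 105 101 100]
[0.47569879 0.18468057 0.09753854] [-3.3129199  -2.3688682  18.92751735]
```

The cap edge reads higher on its -y side, so the cap is tilted and caught there. I'll unload it, nudge it that way (tool -x), and watch the force.

```bash
python3 -m crank '[[[0,0,-3,0,-1],[0,0,-3,0,-1],[0,0,-3,0,-1]]]'; python3 -m crank '[[[-1.2,0,0,0,-1],[-1.2,0,0,0,-1],[-1.2,0,0,0,-1]]]';python3 -m crank '[[[-1,0,1.5,0,-1],[-1,0,1.5,0,-1],[-1,0,1.5,0,-1]]]'; python3 edge.py
```

```text
time: 20.25
ee_pos: [0.4754, 0.1842, 0.0991]
eef_rot: [0.529, 0.849, 0.0, 0.0]
ft_force: [3.2, -1.3, 2.3]
width: 0.0568
grip_force: 50.0
time: 20.55
ee_pos: [0.4752, 0.1835, 0.0988]
eef_rot: [0.528, 0.849, -0.0, -0.0]
ft_force: [3.0, 1.2, 0.3]
width: 0.0568
grip_force: 50.0
time: 20.85
ee_pos: [0.4753, 0.1827, 0.0973]
eef_rot: [0.528, 0.849, -0.0, -0.001]
ft_force: [-0.8, 0.9, 1.4]
width: 0.0567
grip_force: 50.0
z    [ 78  80  82  84  86  88  90  92  94  96  98 100 102 104 106 108 110]
0 [279. 251.] [160 163 163 161 157 146 131 114  95  76  68  62  60  60  58  57  56]
15 [282. 250.] [161 162 163 163 159 152 139 124 109  96  87  83  83  83  84  84  85]
30 [285. 249.] [158 159 160 161 159 154 145 130 115  98  89  83  81  81  82  83  84]
45 [288. 247.] [160 161 162 161 160 157 150 140 127 112  99  90  86  83  81  81  81]
60 [290. 245.] [158 159 160 159 159 156 152 143 132 120 109 100  94  90  89  90  93]
[0.47540933 0.18264567 0.09737051] [-0.99139308  2.30360544  1.59902162]
```

```bash
python3 -m crank '[[[0,0,2,0,-1],[0,0,2,0,-1]]]';python3 -m crank '[[[0,0,2,0,-1],[0,0,2,0,-1]]]';python3 -m crank '[[[0,0,2,0,-1],[0,0,2,0,-1]]]'; python3 edge.py
```

```text
time: 21.1
ee_pos: [0.4755, 0.1825, 0.0953]
eef_rot: [0.528, 0.849, -0.0, -0.0]
ft_force: [-2.2, 2.1, 3.3]
width: 0.0566
grip_force: 50.0
time: 21.3
ee_pos: [0.4757, 0.1824, 0.0934]
eef_rot: [0.528, 0.849, -0.0, -0.0]
ft_force: [-2.3, 0.5, 5.6]
width: 0.0569
grip_force: 50.0
time: 21.5
ee_pos: [0.4759, 0.1823, 0.0916]
eef_rot: [0.529, 0.849, -0.0, -0.0]
ft_force: [-3.3, 0.2, 7.0]
width: 0.0571
grip_force: 50.0
z    [ 78  80  82  84  86  88  90  92  94  96  98 100 102 104 106 108 110]
0 [279. 251.] [158 158 150 140 127 106  85  70  62  58  56  55  55  55  55  55  54]
15 [282. 250.] [160 161 160 156 144 127 105  90  83  82  81  82  82  81  80  81  82]
30 [285. 249.] [158 159 157 154 141 125 103  92  84  81  81  81  81  82  82  84  85]
45 [288. 247.] [160 160 158 152 141 128 110  97  87  83  81  81  81  81  81  82  82]
60 [290. 245.] [159 159 155 151 139 127 113 103  95  89  86  85  84  83  83  84  88]
[0.47581763 0.18229478 0.09165064] [-3.8491394  -0.85775157  5.97292918]
```

It's in the gaps: the spring is soft and the force rises about 0.9 N/mm. Pushing to the bottom.

```bash
python3 -m crank '[[[0,-0.4,2,0,-1],[0,-0.4,2,0,-1]]]' 60;python3 -m crank '[[[0,0,1.5,0,-1],[0,0,1.5,0,-1]]]'; python3 -m crank '[[[0,0,1,0,-1],[0,0,1,0,-1]]]'
```

```text
time: 21.75
ee_pos: [0.4759, 0.1823, 0.0903]
eef_rot: [0.529, 0.849, 0.0, 0.0]
ft_force: [-4.9, -0.3, 11.6]
width: 0.0567
grip_force: 60.0
time: 21.95
ee_pos: [0.4763, 0.1826, 0.0898]
eef_rot: [0.529, 0.849, 0.001, 0.0]
ft_force: [-7.1, -1.9, 21.6]
width: 0.0569
grip_force: 60.0
time: 22.15
ee_pos: [0.4766, 0.1829, 0.0895]
eef_rot: [0.529, 0.849, 0.001, 0.0]
ft_force: [-10.4, -2.3, 28.3]
width: 0.0567
grip_force: 60.1
```

```bash
python3 -m crank '[[[0,-0.5,-0.5,4,-1],[0,-0.5,-0.5,8,-1],[0,-0.5,-0.5,12,-1],[0,-0.5,-0.5,16,-1],[0,-0.5,-0.5,20,-1],[0,-0.5,-0.5,24,-1],[0,-0.5,-0.5,24,-1]]]'; python3 -c "
from h import *
go([.4755,.183,.09],26);print(r.read_state()['torque'])"
```

```text
time: 22.85
ee_pos: [0.4763, 0.1821, 0.0895]
eef_rot: [0.695, 0.719, 0.001, 0.0]
ft_force: [-6.4, -3.0, 23.2]
width: 0.0567
grip_force: 60.1
shift [ 0.9 -0.8 -0.5] turn -24.0 (alt 156.0 ) now [0.4763 0.1821 0.0895] yaw 2.0 q7 -0.32 t 22.85
[-0.4567804   1.43547159 -0.0164735 ]
```

```bash
python3 -m crank '[[[0,0,0,5,-1],[0,0,0,10,-1],[0,0,0,15,-1],[0,0,0,20,-1],[0,0,0,25,-1],[0,0,0,25,-1]]]'; python3 -c "
from h import *
go([.4755,.183,.09],26);print(r.read_state()['torque'])"; python3 -m crank '[[[0,0,0,3,-1],[0,0,0,6,-1],[0,0,0,6,-1]]]'; python3 -c "
from h import *
go([.4755,.183,.09],26);print(r.read_state()['torque'])"
```

```text
time: 23.45
ee_pos: [0.4763, 0.1826, 0.0896]
eef_rot: [0.834, 0.552, 0.001, -0.0]
ft_force: [-7.2, -2.0, 23.9]
width: 0.0566
grip_force: 60.1
shift [ 0.1 -0.9 -0.4] turn -49.0 (alt 131.0 ) now [0.4763 0.1826 0.0896] yaw -23.0 q7 -0.75 t 23.45
[-0.16392908  1.42739062 -0.07263936]
time: 23.75
ee_pos: [0.4763, 0.1826, 0.0897]
eef_rot: [0.861, 0.508, 0.001, -0.0]
ft_force: [-6.8, -2.6, 23.9]
width: 0.0565
grip_force: 60.1
shift [-0.  -0.9 -0.3] turn -54.9 (alt 125.1 ) now [0.4763 0.1826 0.0897] yaw -28.9 q7 -0.85 t 23.75
[-0.21572977  1.47234533  0.0489611 ]
```

```bash
cat > q.py <<'E'
from h import *
s,M=arrows(); print("yaw",round(np.degrees(np.arctan2(M[1,1],M[0,1])),1),"torque",s["torque"].round(3))
E
for i in 1 2 3; do python3 -m crank '[[[0,0,0,3,-1],[0,0,0,3,-1]]]'|grep ft; python3 q.py; done
```

```text
ft_force: [-7.1, -1.1, 23.5]
yaw -31.9 torque [-0.07   1.51   0.117]
ft_force: [-7.3, -1.9, 23.5]
yaw -34.9 torque [-0.024  1.437  0.103]
ft_force: [-7.0, 0.3, 22.9]
yaw -37.9 torque [0.165 1.398 0.126]
```

```bash
for i in 1 2; do python3 -m crank '[[[0,0,0,3,-1],[0,0,0,3,-1]]]'|grep ft; python3 q.py; done
python3 - <<'E'
from h import *
s=Cam("scene"); a=np.load("pics/s.npy").astype(int); d=abs(s.im.astype(int)-a).sum(2)
print(d[243:262,266:296:2])
E
```

```text
ft_force: [-6.2, 3.8, 20.9]
yaw -40.8 torque [0.69  1.227 0.113]
ft_force: [-5.0, 5.3, 18.2]
yaw -43.8 torque [1.153 0.832 0.13 ]
[[157 180 144 134 133 132 140 246 282 174 204 376 242 247  38]
 [196 170 163 137 140 134 147 160 143 135 204 294 227 231  22]
 [212 211 198 141 138 142 147 134 122 150 115 238 237 177  36]
 [220 214 216  90 138 134 140 121 103 101 151 224 254 120  41]
 [226 218 213 193 137  89 132  60  37 152 216 237 190  72  40]
 [164 229 217 216 201 197 213 123  50 197 218 258 116  46  22]
 [ 93 220 234 217 218 226 227 208 191 255 204 232  76  29  29]
 [ 56 128 232 249 244 235 236 242 256 266 152 115  44  24  34]
 [ 29  67 125 173 243 245 247 247 224 151  95  41  23  43  16]
 [ 13  32  63  81 132 162 162 153 122  72  47  22  22  81   3]
 [ 28  15  26  52  67  71  79  76  62  41  24  14  52  81  13]
 [ 52  18  19  24  28  39  41  33  30  17  19  25  73  43  20]
 [ 64  54  17  14  13  22  15  17  16   9  24  83  62  24  22]
 [ 35  72  57  23  14  14   9  15  21  33  80  88  37  24   4]
 [ 23  52  84  84  51  31  23  47  65 100  89  50  23  21  22]
 [ 23  25  46  84  92  95  92  95  88  77  48  27  30  27  24]
 [ 19  26  27  37  61  67  70  73  49  32  23  25  28  27  19]
 [ 22  23  18  25  25  28  26  36  30  26  25  22  23  20  17]
 [ 23  23  19  23  32  23  28  24  24  27  25  19  25  21  13]]
```

The forces changed pattern after about 66° of turn, as if the stop is engaged. Letting it up gently.

```bash
python3 -m crank '[[[0,0,-1.5,-1,-1],[0,0,-3,-1,-1],[0,0,-3,-1,-1]]]'; python3 -m crank '[[[0,0,-2,0,-1],[0,0,-2,0,-1]]]'; python3 -m crank '[[[0,0,-2,0,-1],[0,0,-2,0,-1]]]'; python3 q.py; python3 edge.py
```

```text
time: 25.1
ee_pos: [0.4759, 0.1835, 0.0913]
eef_rot: [0.916, 0.401, 0.001, -0.001]
ft_force: [0.1, 6.6, 5.2]
width: 0.0568
grip_force: 60.0
time: 25.3
ee_pos: [0.4757, 0.1834, 0.0932]
eef_rot: [0.916, 0.401, 0.001, -0.001]
ft_force: [-1.0, 4.3, 5.0]
width: 0.0568
grip_force: 60.0
time: 25.5
ee_pos: [0.4746, 0.182, 0.0941]
eef_rot: [0.916, 0.4, -0.0, -0.0]
ft_force: [-2.1, 2.8, -1.0]
width: 0.0569
grip_force: 60.0
yaw -42.8 torque [0.915 0.527 0.067]
z    [ 78  80  82  84  86  88  90  92  94  96  98 100 102 104 106 108 110]
0 [279. 251.] [158 162 162 161 159 148 131 105  91  82  80  80  81  81  80  80  80]
15 [282. 250.] [159 161 161 161 154 144 123 103  86  83  81  82  81  81  80  81  81]
30 [285. 249.] [157 161 161 159 152 139 119 102  88  82  81  81  80  80  80  80  81]
45 [288. 247.] [159 160 160 157 148 136 115  99  86  84  82  82  81  80  80  81  82]
60 [290. 245.] [157 157 154 149 137 125 112 101  93  87  83  80  79  79  79  79  80]
[0.47450666 0.18212388 0.09408363] [-1.88867682  3.01965495 -1.73905119]
```

```bash
python3 -m crank '[[[0,0,-0.8,0,-1],[0,0,-0.8,0,-1]]]'; python3 -m crank '[[[0,0,0.8,0,-0.2],[0,0,0.8,0,0.2],[0,0,0.8,0,0.5],[0,0,0.8,0,0.8],[0,0,0.8,0,0.8]]]' 10; python3 edge.py
```

```text
time: 25.75
ee_pos: [0.4747, 0.1814, 0.0947]
eef_rot: [0.916, 0.4, -0.001, 0.0]
ft_force: [1.2, 1.2, -9.4]
width: 0.0565
grip_force: 59.9
time: 26.25
ee_pos: [0.4757, 0.1821, 0.0949]
eef_rot: [0.916, 0.4, 0.001, 0.0]
ft_force: [0.4, 0.2, -0.5]
width: 0.0733
grip_force: 0.0
z    [ 78  80  82  84  86  88  90  92  94  96  98 100 102 104 106 108 110]
0 [279. 251.] [162 163 161 157 148 127 105  90  83  80  79  79  79  80  80  81  82]
15 [282. 250.] [162 162 161 158 147 132 107  92  85  83  82  83  83  83  81  81  82]
30 [285. 249.] [163 160 158 157 149 134 112  94  83  80  80  80  81  83  85  85  85]
45 [288. 247.] [159 159 158 152 141 127 109  97  85  82  80  79  79  80  79  79  80]
60 [290. 245.] [158 158 156 153 146 136 124 114 104  97  93  90  85  84  84  86  88]
[0.47559999 0.18204001 0.09480057] [-0.22654767  0.50610324 -0.00856064]
```

It held against a 9 N pull and sits level at about 88.5 mm, so it's locked. Retreating for a final check.

```bash
python3 -m crank '[[[0,0,-15,0,0.9],[0,0,-40,0,0.9],[0,0,-80,0,0.9],[0,0,-120,0,0.9],[0,0,-150,0,0.9],[60,-110,-150,0,0.9],[124,-231,-150,0,0.9],[124,-231,-150,0,0.9],[124,-231,-150,0,0.9],[124,-231,-150,0,0.9],[124,-231,-150,0,0.9]]]'; python3 edge.py
python3 - <<'E'
from h import *
t=Cam("top");s=Cam("scene")
for c in(t,s):
  print("cap",circ(c,(.4755,.183),.029,.1145,.005),"mug",circ(c,(.583,.0435),.035,.092,.005),"body",circ(c,(.4755,.1847),.036,.08,.005))
q=circ(t,(.4755,.183),.029,.1145,.005)[0]
g=cv2.GaussianBlur(cv2.cvtColor(t.im,cv2.COLOR_RGB2GRAY),(0,0),.4).astype(np.float32)
def ring(rad,z,cc):
    a=np.radians(np.arange(-180,180,6)); P=np.array([t.px([cc[0]+rad*np.cos(x),cc[1]+rad*np.sin(x),z]) for x in a],np.float32)
    return cv2.remap(g,P[None,:,0],P[None,:,1],1)[0].astype(int)
print("bars folded mod120 by 6deg:"); 
for rd in(.018,.021,.024): print(ring(rd,.1145,q).reshape(3,20).mean(0).astype(int))
print("marks"); 
for rd in(.031,.033): print(ring(rd,.08,(.4748,.1825)).reshape(3,20))
E
```

```text
time: 27.4
ee_pos: [0.386, 0.4357, 0.2438]
eef_rot: [0.915, 0.404, -0.0, -0.001]
ft_force: [-0.1, 0.2, -0.9]
width: 0.0827
grip_force: 0.0
z    [ 78  80  82  84  86  88  90  92  94  96  98 100 102 104 106 108 110]
0 [279. 251.] [194 175 168 160 150 131 110  96  89  86  86  85  85  85  87  89  92]
15 [282. 250.] [181 173 166 162 151 135 112  97  91  90  89  90  90  90  90  91  93]
30 [285. 249.] [212 188 172 162 152 137 116 101  90  87  87  88  88  91  95 100 101]
45 [288. 247.] [180 174 168 159 147 132 115 102  92  89  87  87  87  87  86  88  91]
60 [290. 245.] [209 207 199 187 163 144 129 119 110 104 100  98  96  98 102 108 109]
[0.38656577 0.43494153 0.24376005] [-1.95551242  0.05560221 -0.49910642]
cap (array([0.4737, 0.1827, 0.029 ]), 367) mug (array([0.5816, 0.0409, 0.035 ]), 558) body (array([0.4731, 0.1825, 0.036 ]), 488)
cap (array([0.4733, 0.1826, 0.029 ]), 211) mug (array([0.583 , 0.0433, 0.035 ]), 233) body (array([0.4746, 0.1828, 0.036 ]), 44)
bars folded mod120 by 6deg:
[136 138 138 138 137 133 128 136 138 138 137 133 122 116 120 132 137 136
 134 132]
[137 138 138 138 137 138 137 137 138 138 137 130 126 133 130 135 137 137
 137 137]
[134 133 135 129 130 131 130 129 130 128 129 128 125 112 130 130 133 128
 130 132]
marks
[[165 160 145 139 157 130 126 126 138 185 162 149 168 174 179 163 161 161
  163 123]
 [110  96  71  66  97 100 102 106 110 119 122 119 121  86 107 110 104  86
   74  71]
 [ 84 103 126 141 153 162 188 193 197 196 203 213 213 194 184 182 190 189
  153 162]]
[[189 192 204 173 195 141 125 133 156 188 174 187 179 184 172 169 157 148
  140 147]
 [125 114 113  91 105 110 116 121 127 116 131 120 129 119 130 127 129 127
  116 124]
 [118 121 123 132 149 157 157 155 146 162 161 162 182 193 169 184 205 185
  202 191]]
```

```bash
python3 -c "
from bench import r
print(r.close_job())"
```

```text
the job is handed in; nothing more can be done
None
```

The job is handed in at about 27 s: the spoon stands bowl down in the mug, leaning over its handle, and the cap is locked on the tub at about 88.5 mm, where it held against a 9 N pull; the tub shifted by about 2 mm or less and seems to have turned a few degrees, and the mug stayed put.

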